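Comb the scattered jaw-key rods into a tight parallel row

TASK

Take the orange-handled rake off its rubber mat and, touching the rods only with it, comb the five scattered red square rods along the tray so that they all lie flat, parallel and side by side against the yellow stop bar. The stop bar is sprung and somebody has clamped it at an unknown place, so go by feel: press the row gently home against it, with about 6 N for half a second (never 14 N), and ease off slowly so the row stays together. Stand the rake back upright on its mat, let go, and leave the other things on the bench where they are.

Things in the scene. Friction and masses are not known exactly. Their poses are not given: they have to be found in the camera images.
- tray: Fixed aluminium tray, 200 mm wide along its x, 420 mm long along its y. Origin: centre of its underside, on the bench. Grey floor 5 mm above the origin, walls to 27 mm; clear inside x -94 to +94 mm, y from -205 mm to the yellow stop bar near its +y end. The rods start scattered between tray y = -160 and +97 mm.
- stop: Blue strip fixed on the tray's +y end wall; origin 27 mm above and +202.5 mm along y from the tray's. It carries the yellow bar (180 mm along tray x, 16 high, 6 mm over the tray origin). The bar's face to the rods, unpressed, is at an unmeasured tray y of +100 to +140 mm, new each time. It gives 0.4 mm per N towards +y, bottoms at 15 N, springs back.
- rest: Fixed black rubber mat 200 x 70 x 4 mm (x, y, z), the rake's place. Origin: centre of its underside on the bench.
- rake: Rake, 0.2 kg, standing on its mat. Origin: centre of its foot, at the teeth tips; z up. Two rows of 7 steel teeth along x (-66 to +66 mm), 8 mm thick, outer faces at y = +14 and -14 mm. Black head 150 (x) x 30 (y) mm, 18 to 30 mm up. Orange handle block 44 (x) x 26 (y) mm, 30 to 90 mm up: grip it low and hard across its 26 mm, or pushing tips it. Same front and back.
- rod1: Red square jaw-key rod of light alloy, 12 x 12 mm, 120 mm long along its x, steel tip at +x, black band in the middle, about 50 g. Origin: on its axis at mid length, so 11 mm above the tray's origin when it lies on the floor. All five are alike and any order in the row will do.
- rod2: Red square jaw-key rod of light alloy, 12 x 12 mm, 120 mm long along its x, steel tip at +x, black band in the middle, about 50 g. Origin: on its axis at mid length, so 11 mm above the tray's origin when it lies on the floor. All five are alike and any order in the row will do.
- rod3: Red square jaw-key rod of light alloy, 12 x 12 mm, 120 mm long along its x, steel tip at +x, black band in the middle, about 50 g. Origin: on its axis at mid length, so 11 mm above the tray's origin when it lies on the floor. All five are alike and any order in the row will do.
- rod4: Red square jaw-key rod of light alloy, 12 x 12 mm, 120 mm long along its x, steel tip at +x, black band in the middle, about 50 g. Origin: on its axis at mid length, so 11 mm above the tray's origin when it lies on the floor. All five are alike and any order in the row will do.
- rod5: Red square jaw-key rod of light alloy, 12 x 12 mm, 120 mm long along its x, steel tip at +x, black band in the middle, about 50 g. Origin: on its axis at mid length, so 11 mm above the tray's origin when it lies on the floor. All five are alike and any order in the row will do.
- socket: Steel socket, a tube 30 mm across, 45 mm high, standing beside the tray. Origin: underside centre. Bystander.
- screwdriver: Yellow-handled screwdriver lying beside the tray, about 200 mm long along its x. Bystander.
- paste_jar: White jar, 64 mm across, 60 mm high, green cap, near the rake's mat. Origin: underside centre. Bystander.
- spray: Blue bottle, 60 mm across, 190 mm high. Origin: underside centre. Bystander.
- nut_cup: Steel cup, 84 mm across, 75 mm high. Origin: underside centre. Bystander.
- mallet: Mallet with wooden handle and dark head, lying. Bystander.
- weight_box: Green open box, 100 x 140 x 45 mm. Origin: underside centre. Bystander.
There are look-alikes about, which are no part of the job. Of the things like the rake, leave any that is blue; of the rest the larger one is meant. What is shaped like the rod4 but white is not meant.

How it is judged:
By the outcome, as a careful person would: the job done as asked, in the order asked, and still so for the second after the job is handed in, with the robot touching nothing.
It also fails if it takes over 69 s, if anything falls off the work surface, if the arm or the gripper's body presses on something with over 40 N, if the wrist force passes 120 N, or if a joint passes its speed limit or range.

ROBOT

A 6-joint arm with a two-finger parallel gripper is mounted at the origin on the work surface. World frame = base frame: x ahead of the robot, y to its left, z up, the work surface at z = 0. Lengths are in mm, angles in rad, forces in N, time in s.
With the tool pointing down it reaches from about 350 to 725 mm from the base axis. Payload 4.3 kg.
Tool frame: the origin (TCP) lies at the very end of the fingers, on their centre line; the grasp point (between the pads) lies behind it (grip_point_offset is the z of the grasp point in the tool frame, in mm); z points along the fingers, y is the direction in which the jaws open and shut (so a half turn about z gives the same grasp; the last joint's range is limited). The gripper opens to 85 mm and grips with 20 to 120 N. Pads are 22 mm wide; open, the fingers measure 114 mm over their backs; the gripper's body (76 mm by 85 mm) begins 54 mm behind the grasp point. The pads swing forward as they close: fully open they stand 13 mm farther back than shut.
Start: joints at [-1.229, 0.377, 0.081, 1.274, 0, 1.46], TCP at [251.053, -517.339, 231.329] pointing down, gripper open.
Joint ranges: [-2.72, 2.72], [-0.84, 1.66], [-1.02, 1.22], [-1.77, 2.12], [-1.37, 1.28], [-3.14, 3.14]. Speed limits (rad/s): [2.57, 2.57, 3.14, 3.14, 3.14, 3.14].

INTERFACE

Orientations are given as a rotation vector (axis times angle).
In Python, from cell import * gives the robot as it stands.
- The arm moves only by the shell command python3 -m handwheel 'ROWS' [OPENING]. ROWS is JSON, a list of rows, each a list of 2 entries, a list of its own where there are three numbers: the shift along the world's x, y, z in units of 0.15 m (1.0 is 0.15 m), then the turn about the world's z in units of 180 degrees (1.0 is 180 degrees). In form: [[[x, y, z], roll], ...]. A call has 1 to 5 rows; each row shifts and turns the commanded pose from where the row before left it; what a row does not reach is not made up. A row lasts 1/12 s, in which the tool goes at most 41.7 mm and 7.16 degrees, less where a joint would pass 70% of its speed; a pose out of reach is approached as far as the arm can. A call with a number of a shift or a turn outside -1 to 1 is refused whole. A call with a gripper value outside its range is refused whole. OPENING is the gripper command: -1 is fully open, 1 is shut, values between are in proportion, set as the call begins (- or left out, the last holds). The fingers move at their own pace and stop on an object; the grip force is fixed at half the most. Time passes only in rows, so rows that do not move let the fingers close. It gives the time, the measured TCP pose, the force and the opening at its end, in the units of the state.
- sense(): the state, without advancing time (a new reading comes with each control period).
- get_image(name): name is "scene" or "top" or "wrist"; returns (picture, depth): 384x512x3 uint8, blue, green, red; 384x512 float32, mm along the optical axis (not along the pixel's ray), 0 where there is no reading.
- camera_params(name): a dict with "fx", "fy", "cx", "cy" (pixels), "extrinsics" (4x4, takes a point from world to camera coordinates). Camera axes: x right, y down, z forward; pixel columns grow to the right and rows downward; lengths in mm; the calibration is good to about 2 mm. A picture is of the moment at which its call begins: read the wrist's pose just before it. camera_params takes no time and is no camera call; for the wrist camera it gives the pose at the moment of the call.
- sign_off(): hands the job in, once; it reports no verdict.
The state is a dict: "time_s": time; "q": joint angles; "joint_vel": joint speeds; "joint_efforts": joint torques, N m; "position": TCP position; "tcp_rot": TCP orientation; "contact_force": force on the tool from outside, world axes, zero at the start; "wrist_torque": the same for the moment, N m; "width": opening from 0.0 (shut) to 1.0 (fully open).
Only numpy, scipy, OpenCV 4.12 (cv2) and the standard library are available. Lean on these libraries where they do the work, as an engineer would, in place of code of your own. Each camera call takes 0.05 s, during which the arm holds its last target.

## Working session

There is one attempt and no reset: what is moved stays moved. The work goes in short steps, Python scripts to look and compute and a shell command to move; the robot and the scene stay as the last step left them, time stands still between calls to the robot, and variables do not carry over. Pictures are saved under pics/ and viewed, and the job is handed in when it is done.

```bash
ls; mkdir -p pics
python3 - <<'E'
from cell import *
import cv2
print(sense())
for n in ("scene","top","wrist"):
    p,d=get_image(n); cv2.imwrite(f"pics/{n}0.png",p)
    import numpy as np; np.save(f"pics/{n}0.npy",d)
    c=camera_params(n); print(n,c["fx"],c["fy"],c["cx"],c["cy"]); print(np.round(np.array(c["extrinsics"]),3).tolist())
E
```

```text
pics
{'time_s': 0.0, 'q': array([-1.22930683e+00,  3.78070259e-01,  7.96301769e-02,  1.27439604e+00,
        3.17603054e-05,  1.46050384e+00]), 'joint_vel': array([-0.00049088, -0.00013436, -0.00020596, -0.00076165,  0.00218144,
        0.00011203]), 'joint_efforts': array([ 1.67030976e-04, -4.63604271e+01,  2.69875699e+01,  2.08137167e-02,
        6.88840532e-05,  1.84993439e-05]), 'position': array([ 250.82604074, -516.6837029 ,  230.35842273]), 'tcp_rot': array([-3.05980200e+00, -7.03182917e-01,  3.19802614e-04]), 'contact_force': array([ 0.60061824, -0.31073556, -0.56941743]), 'wrist_torque': array([-0.03585632, -0.05601496,  0.03429614]), 'width': 1.0046731375857316}
scene 441.4882017858271 441.4882017858271 252.3235516812483 188.78709261947904
[[0.864, 0.503, -0.01, -429.292], [0.287, -0.51, -0.811, -75.969], [-0.413, 0.698, -0.585, 1802.658], [0.0, 0.0, 0.0, 1.0]]
top 433.5049783776309 433.5049783776309 255.43427807349104 200.3152981051591
[[0.018, -1.0, -0.004, 7.499], [-0.993, -0.018, -0.12, 486.991], [0.12, 0.006, -0.993, 1339.017], [0.0, 0.0, 0.0, 1.0]]
wrist 287.238977450525 287.238977450525 254.3026096627178 193.39595778428756
[[0.436, -0.9, -0.001, -574.915], [-0.866, -0.421, 0.269, -35.021], [-0.243, -0.116, -0.963, 378.613], [0.0, 0.0, 0.0, 1.0]]
```

View pics/scene0.png

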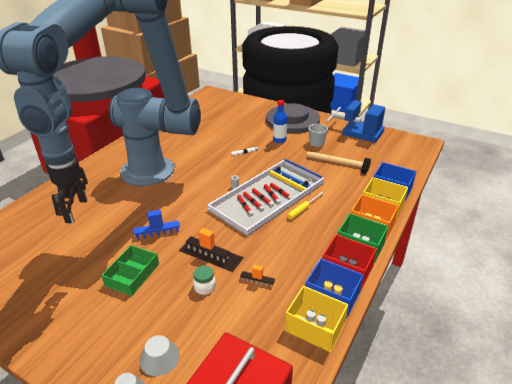

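View pics/top0.png

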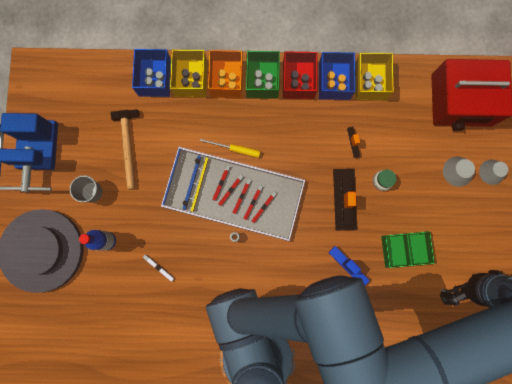

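View pics/wrist0.png

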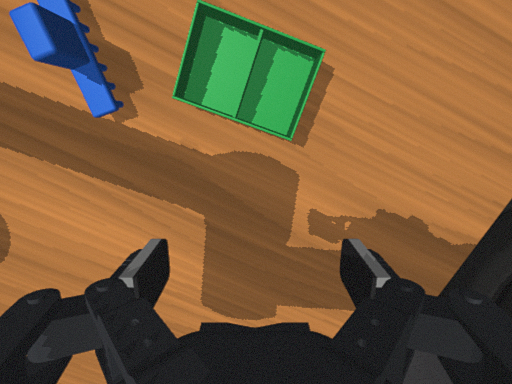

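The top view shows the tray at about (233,193). The yellow bar at (200,184) is near its left end, which is world +y. The five red rods lie around (222..265,185..207). The large orange rake is on its mat at (346,199), and the small orange one at (354,142) and the blue one at (349,265) are decoys. I'll measure next.

```bash
cat > h.py <<'E'
from cell import *
import numpy as np, cv2
def world(c,u,v,d=None,z=None):
    E=np.array(c["extrinsics"]);R=E[:3,:3];t=E[:3,3]
    ray=np.array([(u-c["cx"])/c["fx"],(v-c["cy"])/c["fy"],1.0])
    if d is not None: return R.T@(ray*d-t)
    o=-R.T@t; w=R.T@ray
    return o+w*(z-o[2])/w[2]
def proj(c,P):
    E=np.array(c["extrinsics"]);p=E[:3,:3]@np.asarray(P,float)+E[:3,3]
    return p[0]/p[2]*c["fx"]+c["cx"],p[1]/p[2]*c["fy"]+c["cy"]
E
python3 - <<'E'
from h import *
p=cv2.imread("pics/top0.png"); d=np.load("pics/top0.npy"); c=camera_params("top")
cv2.imwrite("pics/crop1.png",cv2.resize(p[140:245,155:310],None,fx=5,fy=5,interpolation=cv2.INTER_CUBIC))
cv2.imwrite("pics/crop2.png",cv2.resize(p[115:290,320:445],None,fx=4.5,fy=4.5,interpolation=0)[:600])
hsv=cv2.cvtColor(p,cv2.COLOR_BGR2HSV)
# red rods
m=((hsv[...,0]<6)|(hsv[...,0]>174))&(hsv[...,1]>150)&(hsv[...,2]>90)
m[:150]=0;m[235:]=0;m[:,:160]=0;m[:,310:]=0
m=cv2.morphologyEx(m.astype(np.uint8),cv2.MORPH_CLOSE,np.ones((3,3)))
n,l,s,ce=cv2.connectedComponentsWithStats(m)
for i in range(1,n):
    if s[i,4]>10: print("red",s[i],ce[i],world(c,*ce[i],z=20).round(1))
m=((hsv[...,0]>=6)&(hsv[...,0]<14)&(hsv[...,1]>220)&(hsv[...,2]>150)).astype(np.uint8)
m[:115]=0;m[290:]=0;m[:,:325]=0
n,l,s,ce=cv2.connectedComponentsWithStats(m)
for i in range(1,n):
    if s[i,4]>20:
        r=cv2.minAreaRect(np.argwhere(l==i)[:,::-1].astype(np.float32)); print("or",s[i],ce[i],r,world(c,*ce[i],z=94).round(1),np.median(d[l==i]))
E
```

```text
red [221 170   7  11  38] [223.94736842 175.        ] [567.7 118.8  20. ]
red [232 179   8  10  37] [235.37837838 183.27027027] [541.6  81.5  20. ]
red [213 185   9  15  58] [216.77586207 192.        ] [512.4 140.1  20. ]
red [242 184   7  10  38] [244.81578947 188.5       ] [525.3  51.   20. ]
red [219 191  11  14  56] [224.125      197.91071429] [493.8 116.2  20. ]
red [253 190   7  10  34] [256.26470588 194.64705882] [506.1  14.1  20. ]
red [265 196   8  10  37] [268.37837838 200.27027027] [488.8 -24.7  20. ]
red [233 198   9  16  58] [237.06896552 205.25862069] [471.1  74.4  20. ]
red [244 204   9  15  55] [248.05454545 211.36363636] [452.2  39.2  20. ]
red [252 209  12  14  54] [257.22222222 215.07407407] [441.    9.9  20. ]
```

```bash
sleep 0
```

```text
(no output)
```

View pics/crop1.png

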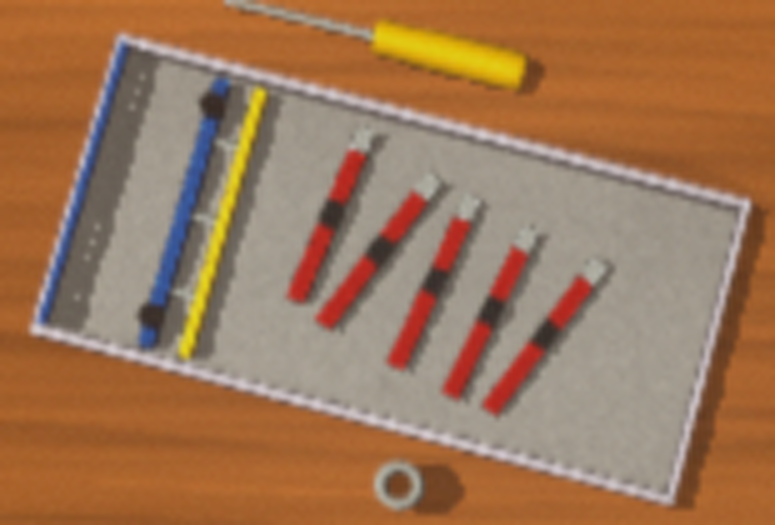

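View pics/crop2.png

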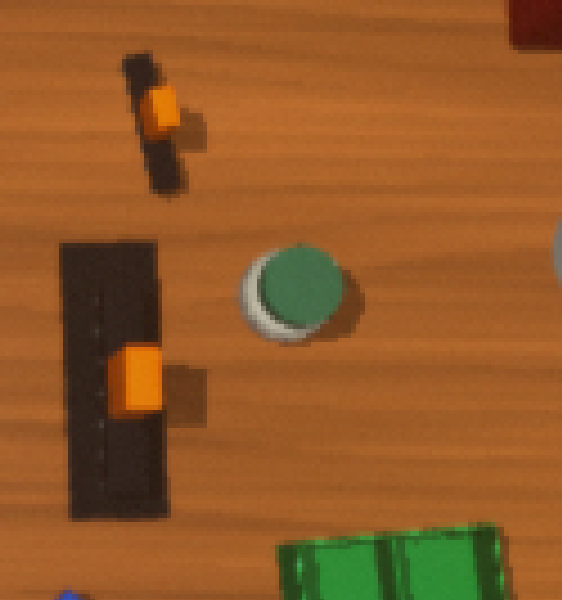

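Crop 1 shows the tray corners, the yellow bar and the five rods clearly. Crop 2 shows the big rake on its mat, with the handle top around (143,380). Now I'll fit the numbers.

Run:
```python
from h import *
import cell
print([x for x in dir(cell) if not x.startswith('_')]); 
try: print(grip_point_offset)
except Exception as e: print(e)
p=cv2.imread("pics/top0.png"); d=np.load("pics/top0.npy"); c=camera_params("top")
f=lambda a,b:(155+a/5-.4,140+b/5-.4)
Q=[world(c,*f(*q),z=27) for q in((122,37),(750,203),(672,500),(35,330))]
for q in Q: print(q.round(1))
ctr=sum(Q)/4; ey=((Q[0]+Q[3])-(Q[1]+Q[2])); print("len",np.linalg.norm(Q[0]-Q[1]),np.linalg.norm(Q[3]-Q[2]),"wid",np.linalg.norm(Q[0]-Q[3]),np.linalg.norm(Q[1]-Q[2]))
ey/=np.linalg.norm(ey); ex=np.array([ey[1],-ey[0],0]); print("ctr",ctr,"ey",ey,"yaw",np.degrees(np.arctan2(-ey[0],ey[1])))
def loc(P): return np.array([(P-ctr)@ex,(P-ctr)@ey]).round(1)
for n,a,b in(("bar",(260,92),(184,354)),("r1",(366,135),(293,298)),("r2",(430,180),(325,322)),("r3",(470,200),(395,364)),("r4",(530,232),(452,393)),("r5",(598,265),(492,410))):
    z=22 if n=="bar" else 17
    A,B=[world(c,*f(*q),z=z) for q in(a,b)]; print(n,loc(A),loc(B),np.linalg.norm(A-B).round(1))
# orange handle via depth
W=np.array([[world(c,u,v,d=d[v,u]) for u in range(335,365)] for v in range(185,215)])
t=(W[...,2]>84)&(W[...,2]<100); P=W[t]; print("top pts",len(P),P.mean(0).round(1),P.min(0).round(1),P.max(0).round(1))
h=(W[...,2]>28)&(W[...,2]<44); P=W[h]; print("head",len(P),P.min(0).round(1),P.max(0).round(1))
r=cv2.minAreaRect(W[t][:,:2].astype(np.float32)); print(r)
```

```text
['Unreachable', 'camera_params', 'get_image', 'grip_point_offset', 'sense', 'sign_off']
-18.700000000000003
[655.1 265.1  27. ]
[ 554.3 -138.7   27. ]
[365.2 -90.8  27. ]
[464.9 312.6  27. ]
len 416.16451574666723 415.5388187042072 wid 196.07115697460642 195.01725439713456
ctr [509.89002223  87.02890776  27.        ] ey [0.24109568 0.97050135 0.        ] yaw -13.951217286141242
bar [ 87.2 113.2] [-88.  113.7] 175.2
r1 [78.6 40.5] [-35.3  57.3] 115.1
r2 [60.9 -7. ] [-44.9  33.4] 113.2
r3 [ 55.  -35.2] [-59.2 -16.7] 115.7
r4 [ 44.9 -77.7] [-67.7 -56.5] 114.5
r5 [  35.5 -125.1] [-71.5 -83.8] 114.7
top pts 128 [ 489.  -271.6   92.5] [ 467.6 -284.2   84. ] [ 510.1 -259.5   99.4]
head 160 [ 447.9 -287.8   28.1] [ 540.6 -256.    42.8]
((488.82293701171875, -271.905517578125), (42.54080581665039, 24.719934463500977), 0.1677236258983612)
```

Checks: the bar is near tray y +113, which is inside 100–140. The tray comes out at 416x196 mm against 420x200, so a little small but correct. The handle top measures 42.5x24.7 at z≈92 against 94. Next I move above the rake and turn the jaws onto world y.

```bash
python3 -m handwheel '[[[0.15,0.165,0],-0.0145],[[0.15,0.165,0],-0.0145],[[0.15,0.165,0],-0.0145],[[0.15,0.165,0],-0.0145],[[0.15,0.165,0],-0.0145]]' -0.2; python3 -m handwheel '[[[0.15,0.165,0],-0.0145],[[0.15,0.165,0],-0.0145],[[0.15,0.165,0],-0.0145],[[0.13,0.165,0],-0.0145],[[0.13,0.165,0],-0.0145]]'; python3 -m handwheel '[[[0,0,0],0]]'
python3 - <<'E'
from h import *
s=sense(); c=camera_params("wrist"); p,d=get_image("wrist"); print(s["position"],s["tcp_rot"],s["width"],s["contact_force"],s["time_s"])
cv2.imwrite("pics/w1.png",p); np.save("pics/w1.npy",d); import pickle; pickle.dump(c,open("pics/w1.pkl","wb"))
E
```

```text
time_s: 0.57
position: [364.2, -392.2, 231.0]
tcp_rot: [-3.122, -0.347, 0.0]
contact_force: [0.6, 0.4, 0.1]
width: 0.599
time_s: 0.98
position: [470.7, -268.3, 231.0]
tcp_rot: [-3.141, 0.009, 0.001]
contact_force: [0.2, 0.2, 0.2]
width: 0.598
time_s: 1.07
position: [472.6, -265.5, 231.0]
tcp_rot: [-3.139, -0.002, -0.001]
contact_force: [0.3, -0.2, -0.3]
width: 0.596
[ 472.56016261 -265.4825582   230.98810463] [-3.13910049e+00 -1.65560258e-03 -1.45913893e-03] 0.5959275057410222 [ 0.26568686 -0.21054037 -0.25975856] 1.0667
```

View pics/w1.png

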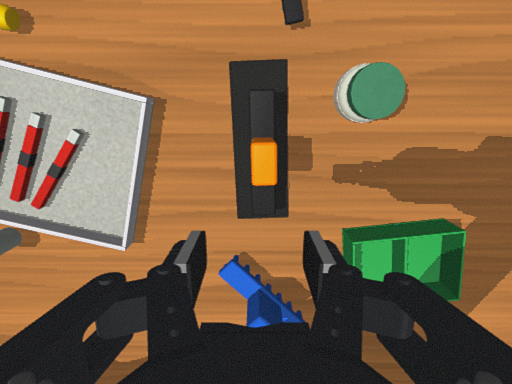

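The wrist view shows the rake head running from (262,90) to (264,217), the orange handle top at (264,162), and the jar at (377,90) well to one side. The blue rake is near (262,290), nearer the robot.

Run:
```python
from h import *
import pickle
c=pickle.load(open("pics/w1.pkl","rb")); p=cv2.imread("pics/w1.png"); d=np.load("pics/w1.npy")
hsv=cv2.cvtColor(p,cv2.COLOR_BGR2HSV)
m=((hsv[...,0]>=6)&(hsv[...,0]<22)&(hsv[...,1]>200)&(hsv[...,2]>150)).astype(np.uint8)
m[:130]=0;m[195:]=0;m[:,:240]=0;m[:,290:]=0
ys,xs=np.nonzero(m); print(len(xs),xs.min(),xs.max(),ys.min(),ys.max())
W=np.array([world(c,u,v,d=d[v,u]) for u,v in zip(xs,ys)]); print("z med",np.median(W[:,2]))
T=W[(W[:,2]>85)]; print(len(T),T.mean(0)); print(cv2.minAreaRect(T[:,:2].astype(np.float32)), T.min(0),T.max(0))
# head edges at z=34
for q in((248,90),(275,90),(252,217),(276,217),(249,130),(276,130)): print("head",q,world(c,*q,z=34).round(1))
for q in((230,62),(287,59),(237,217),(288,217)): print("mat",q,world(c,*q,z=4).round(1))
print("blue",world(c,262,300,d=d[300,262]),"jar",world(c,377,90,d=d[90,377]))
# depth-based head region
U,V=np.meshgrid(np.arange(225,300),np.arange(50,225)); 
Wd=np.array([[world(c,u,v,d=d[v,u]) for u in range(225,300)] for v in range(50,225)])
hm=(Wd[...,2]>29)&(Wd[...,2]<39); P=Wd[hm]; print(len(P),cv2.minAreaRect(P[:,:2].astype(np.float32)),P[:,2].mean())
mm=(Wd[...,2]>1)&(Wd[...,2]<8)&(p[50:225,225:300].max(-1)<60); P=Wd[mm]; print("mat",len(P),cv2.minAreaRect(P[:,:2].astype(np.float32)),P[:,2].mean())
```

```text
1113 251 276 140 185
z med 93.78555187371386
1104 [ 493.81248058 -274.97437087   94.64957247]
((505.8497619628906, -274.66986083984375), (70.28797912597656, 24.936765670776367), 1.0442851781845093) [ 470.73754855 -287.71573109   87.94290027] [ 540.84964393 -262.54103614  373.70947779]
head (248, 90) [ 565.9 -258.6   34. ]
head (275, 90) [ 566.  -288.7   34. ]
head (252, 217) [ 415.4 -262.9   34. ]
head (276, 217) [ 415.4 -293.    34. ]
head (249, 130) [ 522.3 -259.6   34. ]
head (276, 130) [ 522.3 -290.8   34. ]
mat (230, 62) [ 599.4 -236.7    4. ]
mat (287, 59) [ 602.8 -304.2    4. ]
mat (237, 217) [ 404.3 -242.1    4. ]
mat (288, 217) [ 404.4 -311.8    4. ]
blue [ 310.61137536 -275.79408752   56.0108813 ] jar [ 563.99842154 -391.38454408   61.60391166]
2000 ((492.8584289550781, -275.3454895019531), (149.31515502929688, 29.83867835998535), 1.428242802619934) 33.86836071544422
mat 5086 ((502.98626708984375, -273.1917419433594), (197.63938903808594, 68.5137939453125), 2.049081802368164) 4.0926841134368965
```

```bash
python3 -m handwheel '[[[0.065,-0.033,-0.2],0.0083],[[0.065,-0.033,-0.2],0],[[0,0,-0.2],0],[[0,0,-0.2],0],[[0,0,0],0]]'
```

```text
time_s: 1.53
position: [484.8, -277.8, 105.0]
tcp_rot: [-3.135, -0.034, 0.015]
contact_force: [-1.8, 0.3, -1.2]
width: 0.599
```

```bash
python3 -m handwheel '[[[0,0,0],0],[[0,0,0],0]]'
```

```text
time_s: 1.7
position: [489.7, -280.8, 112.8]
tcp_rot: [3.14, 0.034, 0.002]
contact_force: [0.4, -0.3, -1.0]
width: 0.601
```

```bash
cat > look.py <<'E'
import sys,pickle
from h import *
n,name=sys.argv[1],sys.argv[2]
s=sense(); c=camera_params(n); p,d=get_image(n); cv2.imwrite(f"pics/{name}.png",p); np.save(f"pics/{name}.npy",d); pickle.dump(c,open(f"pics/{name}.pkl","wb"))
print(s["time_s"],s["position"].round(1),s["tcp_rot"].round(3),s["contact_force"].round(1),s["wrist_torque"].round(2),round(s["width"],3))
E
python3 look.py wrist w2
```

```text
1.7 [ 489.7 -280.8  112.8] [3.14e+00 3.40e-02 2.00e-03] [ 0.4 -0.3 -1. ] [-0.   -0.02 -0.01] 0.601
```

View pics/w2.png

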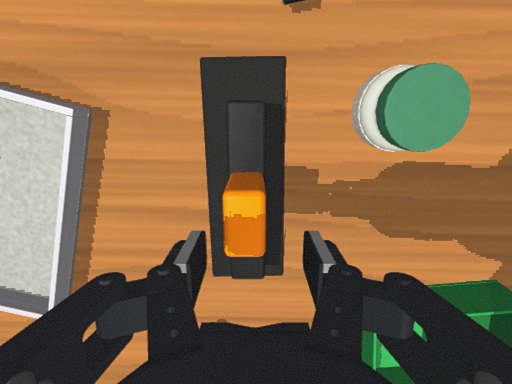

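The handle sits at col 244 and the jaw centre at col 255, about 6 mm apart, so I shift +y, then descend and grip.

```bash
python3 -m handwheel '[[[0.008,0.02,-0.06],0],[[0.007,0.02,-0.12],0],[[0,0,-0.16],0],[[0,0,-0.11],0],[[0,0,-0.05],0]]';python3 -m handwheel '[[[0,0,0],0],[[0,0,0],0]]'; python3 look.py wrist w3
```

```text
time_s: 2.17
position: [491.4, -273.2, 35.1]
tcp_rot: [-3.141, -0.035, 0.001]
contact_force: [-0.4, 0.4, -0.2]
width: 0.599
time_s: 2.33
position: [492.3, -274.0, 37.1]
tcp_rot: [3.141, 0.035, 0.001]
contact_force: [0.9, -0.6, -0.4]
width: 0.6
2.3333 [ 492.3 -274.    37.1] [3.141e+00 3.500e-02 1.000e-03] [ 0.9 -0.6 -0.4] [ 0.02  0.04 -0.05] 0.6
```

View pics/w3.png

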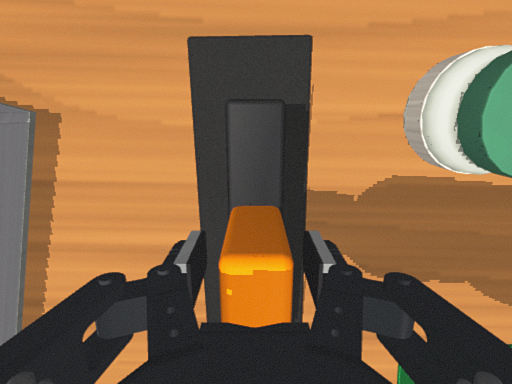

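The handle (222–292) is centred between the fingers. Closing.

```bash
python3 -m handwheel '[[[0,0,0],0],[[0,0,0],0],[[0,0,0],0],[[0,0,0],0],[[0,0,0],0]]' 1;python3 -m handwheel '[[[0,0,0.05],0],[[0,0,0.1],0],[[0,0,0.15],0],[[0,0,0.15],0],[[0,0,0],0]]'; python3 look.py wrist w4
```

```text
time_s: 2.8
position: [492.9, -274.5, 37.8]
tcp_rot: [3.14, 0.035, 0.004]
contact_force: [-0.1, -0.1, 5.8]
width: 0.297
time_s: 3.22
position: [494.0, -275.3, 108.2]
tcp_rot: [3.137, 0.035, 0.008]
contact_force: [0.5, -0.3, -0.7]
width: 0.298
3.2167 [ 494.  -275.3  108.2] [3.137 0.035 0.008] [ 0.5 -0.3 -0.7] [-0.07 -0.03 -0.03] 0.298
```

View pics/w4.png

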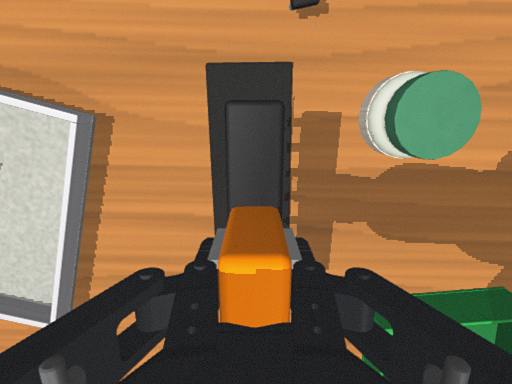

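The rake is held square, with width 25.3 mm. Now I carry it high to the tray's rear end, turning −15.4°.

```bash
python3 -m handwheel '[[[-0.018,0.14,0.1],-0.0107],[[-0.018,0.17,0.15],-0.0107],[[-0.018,0.17,0.15],-0.0107],[[-0.018,0.17,0.15],-0.0107],[[-0.018,0.17,0.1],-0.0107]]' >/dev/null;python3 -m handwheel '[[[-0.019,0.17,0],-0.0107],[[-0.019,0.17,0],-0.0107],[[-0.019,0.177,0],-0.0107],[[0,0,0],0],[[0,0,0],0]]'; python3 look.py wrist w5; python3 look.py top t5
```

```text
time_s: 4.1
position: [468.5, -71.9, 200.0]
tcp_rot: [-3.118, 0.382, 0.004]
contact_force: [-0.3, -0.4, -1.4]
width: 0.297
4.1 [468.5 -71.9 200. ] [-3.118  0.382  0.004] [-0.3 -0.4 -1.4] [ 0.02 -0.05  0.03] 0.297
4.15 [469.  -72.9 200.2] [ 3.118e+00 -3.840e-01 -3.000e-03] [ 0.4 -0.  -3. ] [-0.04 -0.03  0.01] 0.297
```

View pics/w5.png

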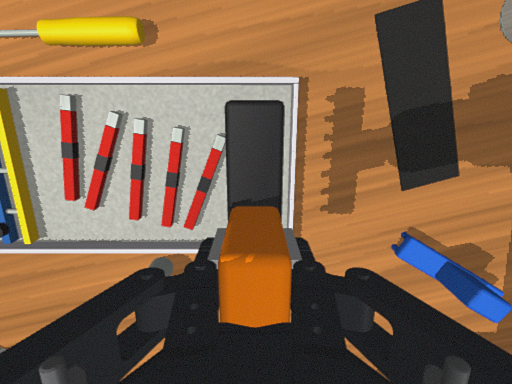

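View pics/t5.png

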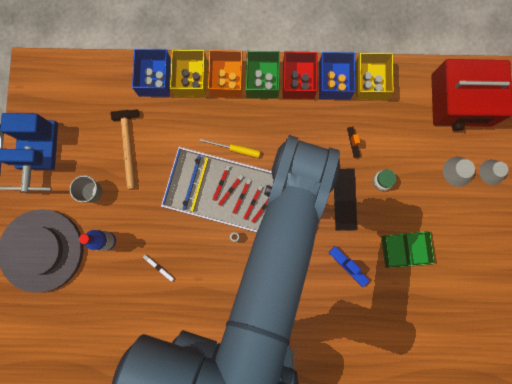

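The wrist view shows the tray nearly square with the image: far wall at row ~79, right (rear) wall at col ~298, and rods at cols 68–210. The head is over the rear end. I'll compute the tray pose from this view.

Run:
```python
from h import *
import pickle
c=pickle.load(open("pics/w5.pkl","rb")); p=cv2.imread("pics/w5.png")
cv2.imwrite("pics/w5c.png",cv2.resize(p[60:260,0:310],None,fx=2.5,fy=2.5,interpolation=cv2.INTER_CUBIC))
for q in((0,79),(150,78.5),(298,77.5),(288,235),(0,251),(150,250)): print(q,world(c,*q,z=27).round(1))
```

```text
(0, 79) [630.1 155.8  27. ]
(150, 78.5) [593.4   6.4  27. ]
(298, 77.5) [ 557.7 -141.    27. ]
(288, 235) [389.2 -94.2  27. ]
(0, 251) [452.9 248.1  27. ]
(150, 250) [410.3  71.7  27. ]
```

View pics/w5c.png

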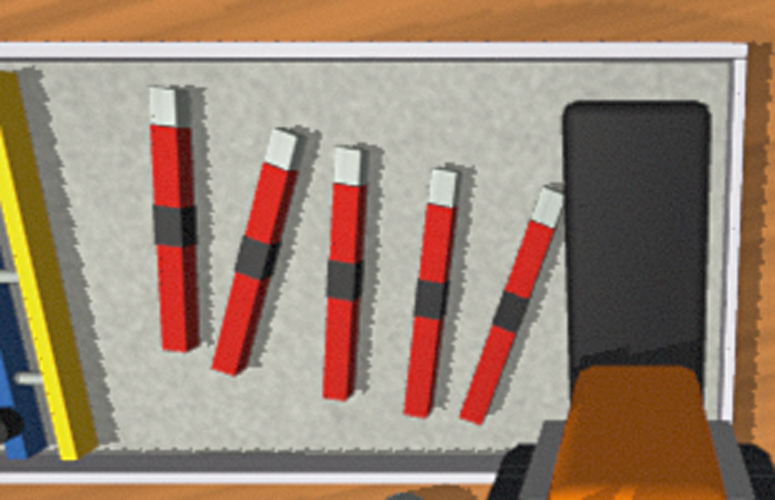

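The tray pose from the wrist view, (510.5, 86.8) at −13.7°, agrees with the top camera. The rake is at tray (−2, −165) and square to the tray. Lowering it behind the rods.

```bash
python3 -m handwheel '[[[0,0,-0.2],0],[[0,0,-0.25],0],[[0,0,-0.25],0],[[0,0,-0.2],0],[[0,0,-0.1],0]]';python3 -m handwheel '[[[0,0,-0.04],0],[[0,0,-0.03],0],[[0,0,0],0],[[0,0,0],0]]'; python3 look.py wrist w6
```

```text
time_s: 4.62
position: [466.7, -73.5, 47.1]
tcp_rot: [-3.117, 0.389, 0.01]
contact_force: [-0.9, -0.3, -1.5]
width: 0.297
time_s: 4.95
position: [470.9, -73.9, 41.8]
tcp_rot: [3.117, -0.387, 0.003]
contact_force: [0.1, 0.5, -1.3]
width: 0.294
4.95 [470.9 -73.9  41.8] [ 3.117e+00 -3.870e-01  3.000e-03] [ 0.1  0.5 -1.3] [-0.03 -0.01 -0.04] 0.294
```

View pics/w6.png

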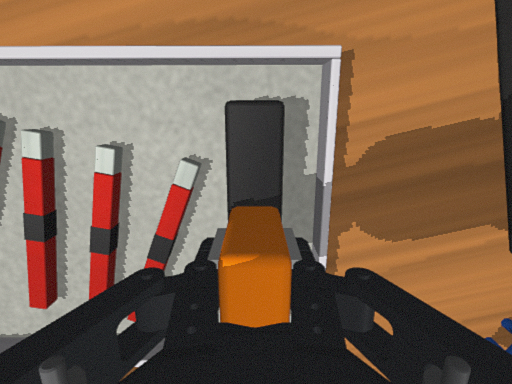

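The rake is inside the tray behind the last rod, whose tip is at (187,172). Now I comb in +y tray direction, (0.237, 0.9715) per unit, at about 48 mm/s.

```bash
for i in 1; do :; done
python3 -m handwheel '[[[0.0063,0.026,0],0],[[0.0063,0.026,0],0],[[0.0063,0.026,0],0],[[0.0063,0.026,0],0],[[0.0063,0.026,0],0]]'
python3 -m handwheel '[[[0.0063,0.026,0],0],[[0.0063,0.026,0],0],[[0.0063,0.026,0],0],[[0.0063,0.026,0],0],[[0.0063,0.026,0],0]]'
python3 -m handwheel '[[[0.0063,0.026,0],0],[[0.0063,0.026,0],0],[[0.0063,0.026,0],0],[[0.0063,0.026,0],0],[[0.0063,0.026,0],0]]'
python3 -m handwheel '[[[0.0063,0.026,0],0],[[0.0063,0.026,0],0],[[0.0063,0.026,0],0],[[0.0063,0.026,0],0],[[0.0063,0.026,0],0]]'; python3 look.py wrist w7
```

```text
time_s: 5.42
position: [474.6, -53.5, 41.1]
tcp_rot: [-3.118, 0.384, -0.001]
contact_force: [-0.6, 0.1, -2.1]
width: 0.3
time_s: 5.83
position: [476.6, -44.9, 40.8]
tcp_rot: [-3.111, 0.362, -0.002]
contact_force: [0.2, -0.2, -2.1]
width: 0.299
time_s: 6.25
position: [478.9, -35.7, 40.8]
tcp_rot: [-3.105, 0.339, -0.003]
contact_force: [-1.7, -1.3, -1.9]
width: 0.295
time_s: 6.67
position: [481.5, -26.5, 40.8]
tcp_rot: [-3.099, 0.316, -0.004]
contact_force: [0.1, -0.2, -1.9]
width: 0.296
6.6667 [481.5 -26.5  40.8] [-3.099  0.316 -0.004] [ 0.1 -0.2 -1.9] [-0.07 -0.05  0.04] 0.296
```

View pics/w7.png

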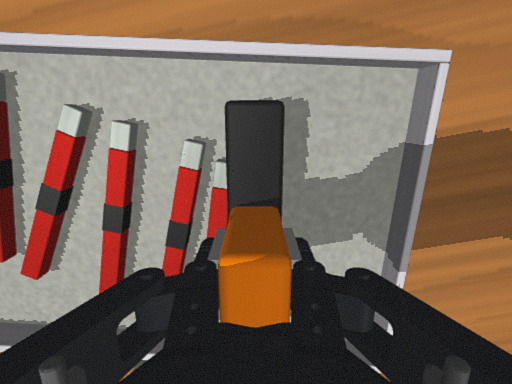

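```bash
python3 -c "
from cell import *
s=sense();print(s['q'].round(3),s['joint_vel'].round(3),s['tcp_rot'])"
```

```text
[-0.204  0.344 -0.502  0.725  0.027  3.141] [-0.004 -0.003 -0.002 -0.    -0.006 -0.001] [-3.09868173  0.3151306  -0.0042341 ]
```

Joint 6 is at its limit: with this tool half-turn, yaw = q1 − q6 + π. The rake is symmetric, so I'll back off, lift, turn it half a turn the other way (q6 then ends near 0.2) and re-enter.

```bash
python3 -m handwheel '[[[-0.01,-0.04,0],0],[[-0.02,-0.08,0],0],[[-0.02,-0.08,0.1],0],[[0,0,0.2],0],[[0,0,0.2],0]]'
python3 -m handwheel '[[[0,0,0],0.038],[[0,0,0],0.038],[[0,0,0],0.038],[[0,0,0],0.038],[[0,0,0],0.038]]'
python3 -m handwheel '[[[0,0,0],0.038],[[0,0,0],0.038],[[0,0,0],0.038],[[0,0,0],0.038],[[0,0,0],0.038]]'
python3 -m handwheel '[[[0,0,0],0.038],[[0,0,0],0.038],[[0,0,0],0.038],[[0,0,0],0.038],[[0,0,0],0.038]]'
python3 -m handwheel '[[[0,0,0],0.038],[[0,0,0],0.038],[[0,0,0],0.038],[[0,0,0],0.038],[[0,0,0],0.038]]'
python3 -m handwheel '[[[0,0,0],0.038],[[0,0,0],0.038],[[0,0,0],0.038],[[0,0,0],0.038],[[0,0,0],0.038]]'
python3 -m handwheel '[[[0,0,0],0.038],[[0,0,0],0],[[0,0,0],0]]'; python3 -c "
from cell import *
s=sense();print(s['q'].round(3))"; python3 look.py wrist w8;  python3 look.py scene s8
```

```text
time_s: 7.13
position: [472.1, -57.3, 115.6]
tcp_rot: [-3.099, 0.318, 0.002]
contact_force: [0.8, -0.1, -0.8]
width: 0.297
time_s: 7.55
position: [473.8, -57.2, 115.9]
tcp_rot: [-3.054, -0.618, 0.008]
contact_force: [-0.7, 0.8, -2.1]
width: 0.297
time_s: 7.97
position: [473.7, -57.1, 115.8]
tcp_rot: [-2.739, -1.49, 0.02]
contact_force: [-0.4, -0.0, -3.1]
width: 0.297
time_s: 8.38
position: [473.7, -57.1, 115.8]
tcp_rot: [-2.183, -2.233, 0.03]
contact_force: [-0.2, -0.1, -1.6]
width: 0.297
time_s: 8.8
position: [473.7, -57.1, 115.8]
tcp_rot: [-1.433, -2.781, 0.037]
contact_force: [-0.3, -0.8, -0.6]
width: 0.296
time_s: 9.22
position: [473.7, -57.1, 115.8]
tcp_rot: [-0.553, -3.087, 0.041]
contact_force: [0.0, -0.7, -2.5]
width: 0.296
time_s: 9.47
position: [473.7, -57.0, 115.8]
tcp_rot: [-0.382, -3.115, 0.041]
contact_force: [0.5, -0.2, -1.7]
width: 0.296
[-0.235  0.256 -0.402  0.914 -0.027  0.009]
9.4667 [473.7 -57.  115.8] [-0.382 -3.115  0.041] [ 0.5 -0.2 -1.7] [ 0.07 -0.04  0.01] 0.296
9.5167 [473.8 -56.9 115.8] [-0.382 -3.115  0.041] [-0.5 -0.4 -2.4] [0.03 0.03 0.02] 0.299
```

View pics/w8.png

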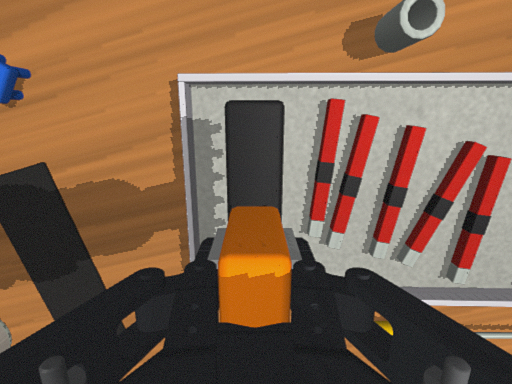

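View pics/s8.png

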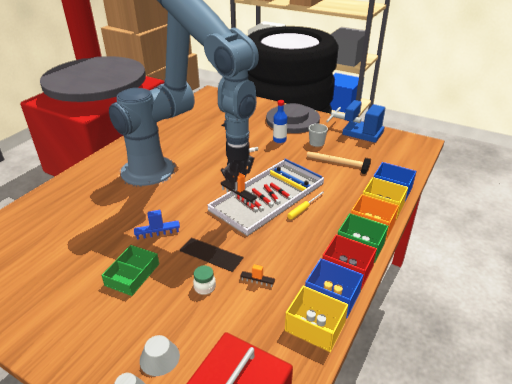

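The rake is turned; q6 is now near 0. The limit stall left the tool about 1.5° tilted along the push direction. I can't command tilt, and the lean presses the rods downward, so it does no harm. Checking clearance to the nearest rod before lowering.

```bash
cat >> h.py <<'E'
CTR=np.array([510.4,86.9]); EY=np.array([0.2377,0.9713]); EX=np.array([0.9713,-0.2377])
def loc(P): P=np.asarray(P)[:2]-CTR; return np.array([P@EX,P@EY]).round(1)
E
python3 - <<'E'
from h import *
import pickle
c=pickle.load(open("pics/w8.pkl","rb"))
for q in((311,232),(324,236),(327,100),(343,100),(330,244),(362,116),(180,78)): print(q,loc(world(c,*q,z=17)))
print("tcp",loc([473.7,-57]), "tray corner",loc(world(c,180,76,z=27)),loc(world(c,400,74,z=27)))
E
```

```text
(311, 232) [  34.2 -100.8]
(324, 236) [ 38.  -88.9]
(327, 100) [-79.  -93.6]
(343, 100) [-79. -81.]
(330, 244) [ 45.9 -83. ]
(362, 116) [-66.6 -64.9]
(180, 78) [ -96.2 -210.1]
tcp [  -1.4 -148.5] tray corner [ -96.5 -207.3] [-96.7 -43.2]
```

```bash
python3 -m handwheel '[[[0,0,-0.12],0],[[0,0,-0.18],0],[[0,0,-0.15],0],[[0,0,-0.05],0],[[0,0,0],0]]'
python3 -m handwheel '[[[0.0063,0.026,0],0],[[0.0063,0.026,0],0],[[0.0063,0.026,0],0],[[0.0063,0.026,0],0],[[0.0063,0.026,0],0]]'
python3 -m handwheel '[[[0.0063,0.026,0],0],[[0.0063,0.026,0],0],[[0.0063,0.026,0],0],[[0.0063,0.026,0],0],[[0.0063,0.026,0],0]]'
python3 -m handwheel '[[[0.0063,0.026,0],0],[[0.0063,0.026,0],0],[[0.0063,0.026,0],0],[[0.0063,0.026,0],0],[[0.0063,0.026,0],0]]'
python3 -m handwheel '[[[0.0063,0.026,0],0],[[0.0063,0.026,0],0],[[0.0063,0.026,0],0],[[0.0063,0.026,0],0],[[0.0063,0.026,0],0]]'; python3 look.py wrist w9
```

```text
time_s: 9.98
position: [472.6, -56.5, 40.1]
tcp_rot: [-0.379, -3.112, 0.041]
contact_force: [-0.1, -0.7, -1.8]
width: 0.295
time_s: 10.4
position: [479.1, -36.7, 41.2]
tcp_rot: [-0.377, -3.116, 0.041]
contact_force: [0.1, -0.4, -2.2]
width: 0.297
time_s: 10.82
position: [483.5, -17.3, 40.8]
tcp_rot: [-0.377, -3.115, 0.042]
contact_force: [0.1, 0.3, -2.2]
width: 0.297
time_s: 11.23
position: [488.1, 2.1, 40.8]
tcp_rot: [-0.377, -3.115, 0.042]
contact_force: [0.1, -0.8, -1.5]
width: 0.296
time_s: 11.65
position: [493.0, 21.7, 40.8]
tcp_rot: [-0.377, -3.115, 0.041]
contact_force: [-0.3, -0.2, -1.8]
width: 0.295
11.65 [493.   21.7  40.8] [-0.377 -3.115  0.041] [-0.3 -0.2 -1.8] [-0.12  0.03 -0.03] 0.295
```

View pics/w9.png

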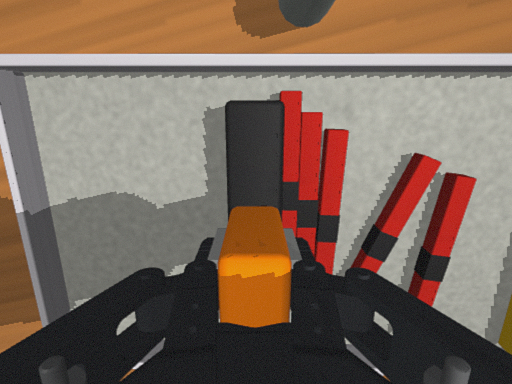

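Three rods are gathered parallel in front of the rake at cols 290, 311 and 333. Two are still ahead. Continuing.

```bash
python3 -m handwheel '[[[0.0063,0.026,0],0],[[0.0063,0.026,0],0],[[0.0063,0.026,0],0],[[0.0063,0.026,0],0],[[0.0063,0.026,0],0]]'
python3 -m handwheel '[[[0.0063,0.026,0],0],[[0.0063,0.026,0],0],[[0.0063,0.026,0],0],[[0.0063,0.026,0],0],[[0.0063,0.026,0],0]]'
python3 -m handwheel '[[[0.0063,0.026,0],0],[[0.0063,0.026,0],0],[[0.0063,0.026,0],0],[[0.0063,0.026,0],0],[[0.0063,0.026,0],0]]'
python3 -m handwheel '[[[0.0063,0.026,0],0],[[0.0063,0.026,0],0],[[0.0063,0.026,0],0]]'; python3 look.py wrist w10
```

```text
time_s: 12.12
position: [497.6, 41.2, 40.8]
tcp_rot: [-0.377, -3.115, 0.041]
contact_force: [-0.7, -0.7, -1.1]
width: 0.297
time_s: 12.53
position: [502.4, 60.7, 40.8]
tcp_rot: [-0.377, -3.115, 0.041]
contact_force: [0.1, -1.5, -2.0]
width: 0.298
time_s: 12.95
position: [507.0, 80.1, 40.8]
tcp_rot: [-0.377, -3.115, 0.042]
contact_force: [-0.5, -1.0, -2.0]
width: 0.295
time_s: 13.2
position: [509.9, 91.9, 40.8]
tcp_rot: [-0.377, -3.115, 0.041]
contact_force: [0.4, -1.2, -0.6]
width: 0.298
13.2 [509.9  91.9  40.8] [-0.377 -3.115  0.041] [ 0.4 -1.2 -0.6] [-0.35  0.15  0.01] 0.298
```

View pics/w10.png

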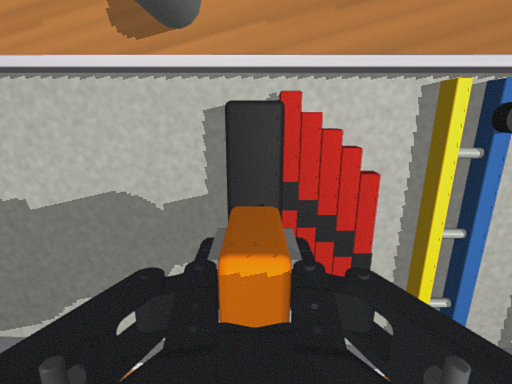

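All five rods are in a parallel row ahead of the rake, cols 281–380. The bar is at col ~440. Measuring the gap.

Run:
```python
from h import *
import pickle
c=pickle.load(open("pics/w10.pkl","rb")); p=cv2.imread("pics/w10.png")
for q in((455,80),(441,180),(424,270)): print("bar",loc(world(c,*q,z=22)))
for q in((380,175),(375,240),(361,172)): print("row front",loc(world(c,*q,z=17)))
for q in((281,92),(301,92)): print("r",loc(world(c,*q,z=17)))
print(p[180,425:465:2].tolist()); print(loc([509.9,91.9]))
```

```text
bar [-85.8 107.4]
bar [-32.8 109.3]
bar [ 24.3 108.7]
row front [-34.5  76.9]
row front [ 6.7 78.6]
row front [-36.3  65.8]
r [-80.5  18.1]
r [-80.5  29. ]
[[19, 87, 107], [7, 86, 105], [12, 89, 110], [22, 92, 111], [13, 91, 110], [24, 91, 112], [13, 85, 105], [24, 136, 169], [47, 226, 232], [38, 223, 229], [48, 224, 228], [41, 223, 229], [48, 225, 231], [37, 225, 232], [85, 145, 165], [109, 111, 106], [108, 116, 117], [108, 115, 113], [108, 113, 114], [109, 116, 116]]
[-1.7  4.7]
```

About 30 mm to go. I cover 24 mm, then slow down.

```bash
python3 -m handwheel '[[[0.0063,0.026,0],0],[[0.0063,0.026,0],0],[[0.0063,0.026,0],0],[[0.005,0.02,0],0],[[0.004,0.016,0],0]]'
python3 -m handwheel '[[[0.0032,0.013,0],0],[[0.0024,0.0097,0],0],[[0.0016,0.0065,0],0],[[0,0,0],0]]'; python3 look.py wrist w11
```

```text
time_s: 13.67
position: [514.1, 109.0, 40.8]
tcp_rot: [-0.377, -3.115, 0.041]
contact_force: [-0.0, -1.3, -1.9]
width: 0.297
time_s: 14.0
position: [515.1, 113.3, 40.8]
tcp_rot: [-0.377, -3.115, 0.041]
contact_force: [0.6, -0.5, -1.7]
width: 0.296
14.0 [515.1 113.3  40.8] [-0.377 -3.115  0.041] [ 0.6 -0.5 -1.7] [-0.11  0.03 -0.03] 0.296
```

View pics/w11.png

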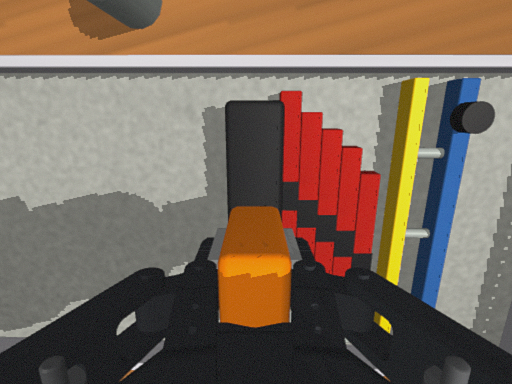

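The gap is about 8 mm. Creeping at 1 mm per row, then feeling for contact.

```bash
python3 -m handwheel '[[[0.0016,0.0065,0],0],[[0.0016,0.0065,0],0],[[0.0016,0.0065,0],0],[[0.0016,0.0065,0],0],[[0.0016,0.0065,0],0]]'
python3 -m handwheel '[[[0.0016,0.0065,0],0]]'
python3 -m handwheel '[[[0.0016,0.0065,0],0]]'
```

```text
time_s: 14.47
position: [516.3, 117.9, 40.8]
tcp_rot: [-0.377, -3.115, 0.041]
contact_force: [0.2, -1.7, -2.2]
width: 0.302
time_s: 14.55
position: [516.6, 118.9, 40.8]
tcp_rot: [-0.377, -3.115, 0.041]
contact_force: [-0.3, -0.9, -2.2]
width: 0.296
time_s: 14.63
position: [516.8, 119.9, 40.8]
tcp_rot: [-0.377, -3.115, 0.041]
contact_force: [-1.1, -1.5, -2.4]
width: 0.294
```

```bash
python3 -m handwheel '[[[0.001,0.004,0],0]]' | grep -E "pos|contact"
python3 -m handwheel '[[[0.001,0.004,0],0]]'| grep -E "pos|contact"
python3 -m handwheel '[[[0.001,0.004,0],0]]'| grep -E "pos|contact"
```

```text
position: [517.0, 120.6, 40.8]
contact_force: [-0.8, -1.0, -1.1]
position: [517.1, 121.1, 40.8]
contact_force: [-0.0, -1.5, -2.1]
position: [517.2, 121.6, 40.8]
contact_force: [-0.2, -1.6, -1.4]
```

```bash
python3 -m handwheel '[[[0.001,0.004,0],0]]' | grep -E "pos|contact"
python3 -m handwheel '[[[0.001,0.004,0],0]]'| grep -E "pos|contact"
python3 -m handwheel '[[[0.001,0.004,0],0]]'| grep -E "pos|contact"; python3 look.py wrist w12
```

```text
position: [517.2, 122.1, 40.8]
contact_force: [-0.5, -2.1, -0.7]
position: [517.3, 122.5, 40.8]
contact_force: [-0.7, -2.6, -0.9]
position: [517.4, 122.8, 40.8]
contact_force: [-1.6, -4.7, -0.7]
15.1333 [517.4 122.8  40.8] [-0.378 -3.115  0.044] [-1.6 -4.7 -0.7] [-0.91  0.3  -0.04] 0.299
```

View pics/w12.png

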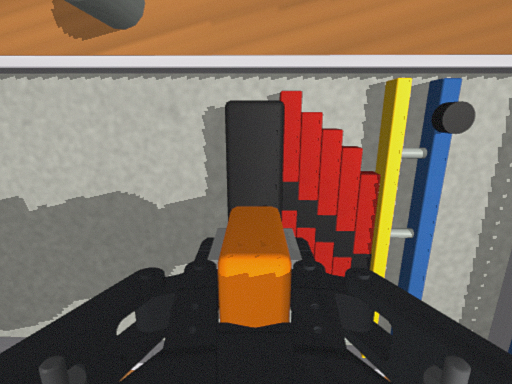

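Contact felt: about 5 N along the tray with roughly 1.5 N of that being rod friction, and the torque is rising too. Letting it settle and reading again.

```bash
cat > f.py <<'E'
from h import *
s=sense(); f=s["contact_force"][:2]@EY; t=s["wrist_torque"]; T=-(t[0]*EY[1]-t[1]*EY[0])
print(round(s["time_s"],2),"pos",loc(s["position"]),"F",round(-f,2),"T/0.2",round(T/0.2,2),"T",t.round(3))
E
python3 -m handwheel '[[[0,0,0],0],[[0,0,0],0]]' >/dev/null; python3 f.py;  python3 -m handwheel '[[[0.0006,0.0024,0],0]]' >/dev/null; python3 f.py; python3 -m handwheel '[[[0,0,0],0]]' >/dev/null; python3 f.py
```

```text
15.35 pos [-1.7 36.7] F 4.99 T/0.2 5.21 T [-0.974  0.407 -0.091]
15.43 pos [-1.7 37. ] F 5.44 T/0.2 5.98 T [-1.131  0.406 -0.083]
15.52 pos [-1.7 37. ] F 5.59 T/0.2 5.8 T [-1.109  0.344 -0.074]
```

```bash
python3 -m handwheel '[[[0.0006,0.0024,0],0]]' >/dev/null; python3 f.py; python3 -m handwheel '[[[0.0006,0.0024,0],0]]' >/dev/null; python3 f.py; python3 -m handwheel '[[[0,0,0],0]]' >/dev/null; python3 f.py
```

```text
15.6 pos [-1.7 37.2] F 5.64 T/0.2 6.38 T [-1.211  0.417  0.016]
15.68 pos [-1.7 37.4] F 5.66 T/0.2 7.2 T [-1.369  0.464 -0.063]
15.77 pos [-1.7 37.4] F 6.57 T/0.2 6.89 T [-1.307  0.459 -0.066]
```

```bash
python3 -m handwheel '[[[0.0006,0.0024,0],0],[[0,0,0],0]]' >/dev/null; python3 f.py; python3 -m handwheel '[[[0,0,0],0],[[0,0,0],0],[[0,0,0],0]]' >/dev/null; python3 f.py; python3 -m handwheel '[[[0,0,0],0],[[0,0,0],0],[[0,0,0],0]]' >/dev/null; python3 f.py;python3 -m handwheel '[[[0,0,0],0],[[0,0,0],0],[[0,0,0],0]]' >/dev/null; python3 f.py; python3 look.py wrist w13
```

```text
15.93 pos [-1.7 37.6] F 6.91 T/0.2 7.54 T [-1.448  0.424 -0.043]
16.18 pos [-1.8 37.6] F 6.17 T/0.2 7.21 T [-1.376  0.44  -0.076]
16.43 pos [-1.7 37.6] F 5.99 T/0.2 7.03 T [-1.353  0.389 -0.031]
16.68 pos [-1.7 37.6] F 6.91 T/0.2 7.5 T [-1.433  0.454 -0.095]
16.6833 [517.7 123.8  40.8] [-0.378 -3.115  0.045] [-3.6 -6.2  0.9] [-1.43  0.45 -0.1 ] 0.297
```

View pics/w13.png

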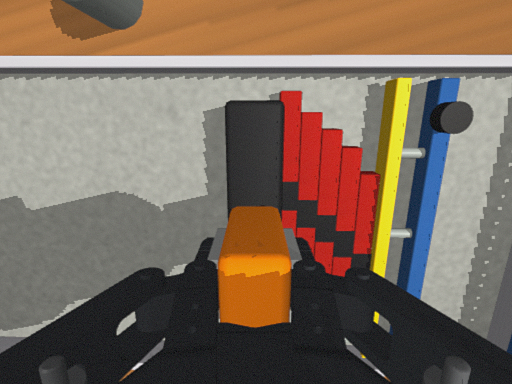

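I held 6–7 N for about 0.8 s, and the row looks tight against the bar. Now easing off at ~0.15 mm per row.

```bash
python3 -m handwheel '[[[-0.00024,-0.001,0],0],[[-0.00024,-0.001,0],0],[[-0.00024,-0.001,0],0],[[-0.00024,-0.001,0],0],[[-0.00024,-0.001,0],0]]' >/dev/null; python3 f.py
python3 -m handwheel '[[[-0.00024,-0.001,0],0],[[-0.00024,-0.001,0],0],[[-0.00024,-0.001,0],0],[[-0.00024,-0.001,0],0],[[-0.00024,-0.001,0],0]]' >/dev/null; python3 f.py
python3 -m handwheel '[[[-0.00024,-0.001,0],0],[[-0.00024,-0.001,0],0],[[-0.00024,-0.001,0],0],[[-0.00024,-0.001,0],0],[[-0.00024,-0.001,0],0]]' >/dev/null; python3 f.py
python3 -m handwheel '[[[-0.00024,-0.001,0],0],[[-0.00024,-0.001,0],0],[[-0.00024,-0.001,0],0],[[-0.00024,-0.001,0],0],[[-0.00024,-0.001,0],0]]' >/dev/null; python3 f.py
python3 -m handwheel '[[[-0.00024,-0.001,0],0],[[-0.00024,-0.001,0],0],[[-0.00024,-0.001,0],0],[[-0.00024,-0.001,0],0],[[-0.00024,-0.001,0],0]]' >/dev/null; python3 f.py
```

```text
17.15 pos [-1.7 37.5] F 4.32 T/0.2 5.23 T [-0.981  0.389 -0.01 ]
17.57 pos [-1.7 37.4] F 3.74 T/0.2 3.42 T [-0.619  0.347  0.003]
17.98 pos [-1.6 36.7] F 1.12 T/0.2 2.03 T [-0.334  0.341 -0.051]
18.4 pos [-1.2 36. ] F 0.29 T/0.2 0.21 T [-0.031  0.048 -0.011]
18.82 pos [-1.5 34.9] F -0.07 T/0.2 -0.09 T [ 0.026  0.032 -0.009]
```

Force is down to zero. Backing away and looking.

```bash
python3 -m handwheel '[[[-0.0008,-0.003,0],0],[[-0.0016,-0.0065,0],0],[[-0.003,-0.013,0],0],[[-0.0063,-0.026,0],0],[[-0.0063,-0.026,0],0]]' >/dev/null; python3 f.py
python3 -m handwheel '[[[-0.01,-0.04,0],0],[[-0.01,-0.04,0],0],[[0,0,0],0]]' >/dev/null; python3 f.py; python3 look.py wrist w14
```

```text
19.23 pos [-1.5 23. ] F -0.1 T/0.2 -0.15 T [ 0.037  0.023 -0.014]
19.48 pos [-1.8  9.5] F 0.16 T/0.2 -0.22 T [0.046 0.004 0.054]
19.4833 [510.9  96.6  40.7] [-0.379 -3.114  0.043] [ 0.4 -0.3 -1.2] [0.05 0.   0.05] 0.298
```

View pics/w14.png

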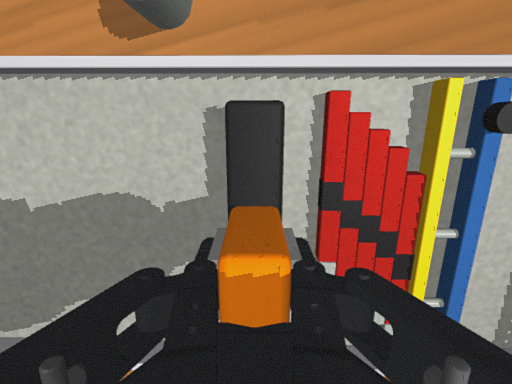

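The row stays together against the bar, with the front rod at cols 406–425 touching yellow. Lifting and checking from above.

```bash
python3 -m handwheel '[[[0,0,0.1],0],[[0,0,0.2],0],[[0,0,0.25],0],[[0,0,0.25],0],[[0,0,0.2],0]]'; python3 -m handwheel '[[[0,0,0],0],[[0,0,0],0]]' | grep pos;  python3 look.py wrist w15
python3 - <<'E'
import cv2
p=cv2.imread("pics/w15.png"); cv2.imwrite("pics/w15c.png",cv2.resize(p[60:310,260:460],None,fx=2.4,fy=2.4,interpolation=cv2.INTER_CUBIC))
E
```

```text
time_s: 19.95
position: [511.8, 98.0, 193.6]
tcp_rot: [-0.377, -3.117, 0.04]
contact_force: [0.3, -0.1, -2.0]
width: 0.297
position: [513.4, 98.2, 193.0]
20.1167 [513.4  98.2 193. ] [ 0.377  3.117 -0.039] [ 0.7  0.7 -2.8] [0.03 0.02 0.03] 0.3
```

View pics/w15.png

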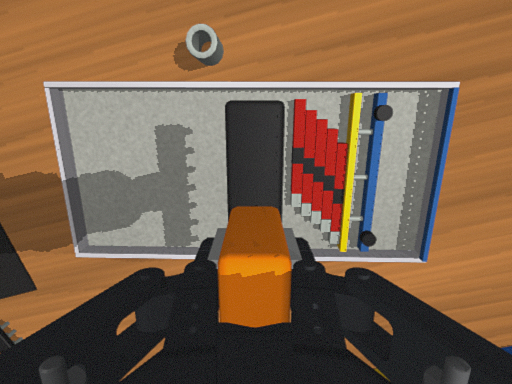

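View pics/w15c.png

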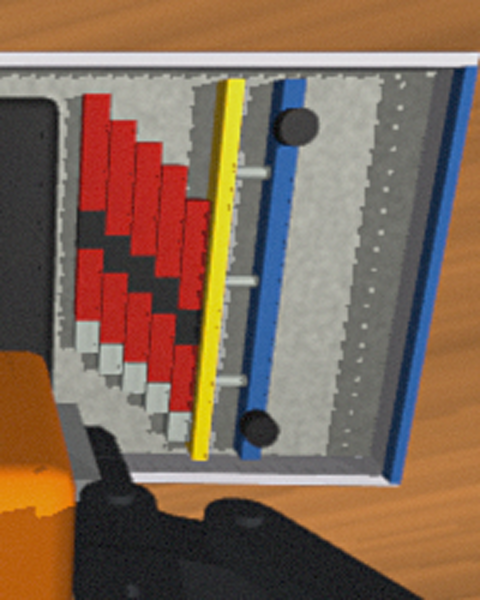

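The row is tight, parallel and on the bar. Its ends are staggered about 10 mm per rod in x, which the brief permits. Carrying the rake back to the mat.

```bash
python3 -m handwheel '[[[-0.012,-0.16,0],0.0071],[[-0.012,-0.21,0],0.0071],[[-0.012,-0.21,0],0.0071],[[-0.012,-0.21,0],0.0071],[[-0.012,-0.21,0],0.0071]]' | grep pos
python3 -m handwheel '[[[-0.012,-0.21,0],0.0071],[[-0.012,-0.21,0],0.0071],[[-0.012,-0.21,0],0.0071],[[-0.012,-0.21,0],0.0071],[[-0.012,-0.21,0],0.0071]]'| grep pos
python3 -m handwheel '[[[-0.01,-0.21,0],0.0071],[[-0.01,-0.21,0],0.0075],[[0,0,0],0],[[0,0,0],0],[[0,0,0],0]]'; python3 look.py wrist w16
```

```text
position: [500.5, -52.9, 188.3]
position: [491.6, -210.2, 188.2]
time_s: 21.42
position: [489.2, -271.5, 188.8]
tcp_rot: [0.043, -3.138, 0.037]
contact_force: [0.3, 0.5, -2.0]
width: 0.297
21.4167 [ 489.2 -271.5  188.8] [ 0.043 -3.138  0.037] [ 0.3  0.5 -2. ] [0.07 0.02 0.  ] 0.297
```

View pics/w16.png

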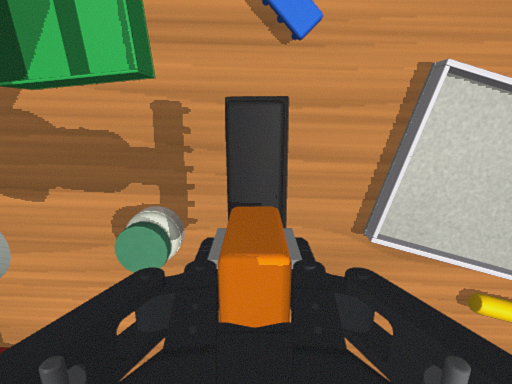

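The rake is over the mat with yaw 1.6°, matching the mat. Descending, then touching down by feel.

```bash
python3 -m handwheel '[[[0.018,-0.006,-0.12],0],[[0.018,-0.006,-0.23],0],[[0,0,-0.23],0],[[0,0,-0.2],0],[[0,0,-0.1],0]]' | grep pos
python3 -m handwheel '[[[0,0,-0.04],0],[[0,0,0],0],[[0,0,0],0]]'; python3 look.py wrist w17
```

```text
position: [493.3, -270.7, 54.5]
time_s: 22.13
position: [496.3, -273.8, 53.5]
tcp_rot: [-0.046, 3.14, -0.042]
contact_force: [-0.6, -0.1, -2.1]
width: 0.3
22.1333 [ 496.3 -273.8   53.5] [-0.046  3.14  -0.042] [-0.6 -0.1 -2.1] [0.02 0.02 0.01] 0.3
```

View pics/w17.png

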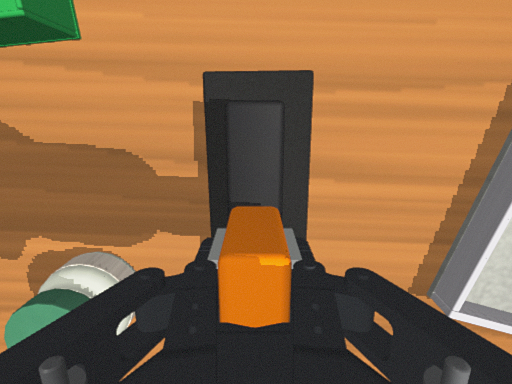

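The head is centred over the mat (228–283 within 205–313). Slow final descent.

```bash
python3 -m handwheel '[[[0,0,-0.03],0],[[0,0,-0.03],0],[[0,0,-0.02],0],[[0,0,0],0]]' | grep -E "pos|cont"
python3 -m handwheel '[[[0,0,-0.006],0],[[0,0,0],0]]' | grep -E "pos|cont"
python3 -m handwheel '[[[0,0,-0.006],0],[[0,0,0],0]]' | grep -E "pos|cont"
python3 -m handwheel '[[[0,0,-0.006],0],[[0,0,0],0]]' | grep -E "pos|cont"
```

```text
position: [495.6, -274.2, 40.4]
contact_force: [-0.5, 0.5, -1.6]
position: [495.8, -274.4, 39.9]
contact_force: [-0.6, -0.6, -2.8]
position: [495.9, -274.4, 39.0]
contact_force: [0.1, -0.0, -2.4]
position: [496.0, -274.5, 38.2]
contact_force: [-0.3, 0.0, -1.4]
```

```bash
python3 -m handwheel '[[[0,0,-0.004],0],[[0,0,0],0]]' | grep -E "pos|cont"
python3 -m handwheel '[[[0,0,-0.004],0],[[0,0,0],0]]' | grep -E "pos|cont"
python3 -m handwheel '[[[0,0,-0.004],0],[[0,0,0],0]]' | grep -E "pos|cont"
```

```text
position: [496.1, -274.5, 38.0]
contact_force: [-0.0, 0.6, 1.0]
position: [496.2, -274.5, 38.0]
contact_force: [-1.6, 2.0, 7.3]
position: [496.2, -274.5, 37.9]
contact_force: [-2.6, 2.4, 10.8]
```

It touched down at TCP z 38. I ease off 0.6 mm, release, then retreat straight up.

```bash
python3 -m handwheel '[[[0,0,0.004],0],[[0,0,0],0]]' | grep -E "pos|cont"
python3 -m handwheel '[[[0,0,0],0],[[0,0,0],0],[[0,0,0],0],[[0,0,0],0],[[0,0,0],0]]' -0.2
python3 look.py wrist w18
```

```text
position: [496.2, -274.5, 37.9]
contact_force: [-1.6, 2.7, 8.1]
time_s: 24.1
position: [495.8, -274.3, 36.7]
tcp_rot: [-0.044, 3.141, -0.041]
contact_force: [0.9, -0.0, -0.0]
width: 0.6
24.1 [ 495.8 -274.3   36.7] [-0.044  3.141 -0.041] [ 0.9 -0.  -0. ] [0.   0.01 0.02] 0.6
```

View pics/w18.png

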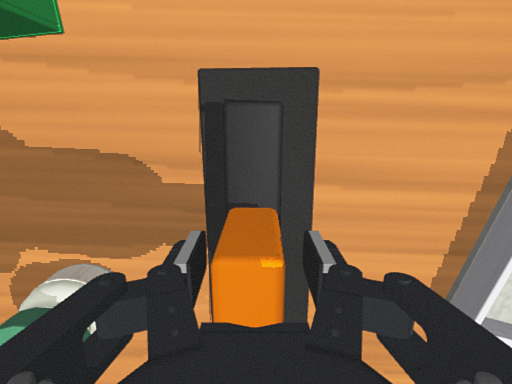

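Released, with the handle clear of both fingers. Going up.

```bash
python3 -m handwheel '[[[0,0,0.05],0],[[0,0,0.12],0],[[0,0,0.2],0],[[0,0,0.25],0],[[0,0,0.25],0]]'|grep -E "pos|cont"
python3 -m handwheel '[[[0,0,0.25],0],[[0,-0.1,0.2],0],[[0,-0.2,0.1],0],[[0,-0.25,0],0],[[0,-0.25,0],0]]'|grep -E "pos|cont"
python3 -m handwheel '[[[0,0,0],0],[[0,0,0],0],[[0,0,0],0]]'
for n in wrist scene top; do python3 look.py $n ${n}19; done
python3 - <<'E'
import cv2
p=cv2.imread("pics/top19.png"); cv2.imwrite("pics/top19c.png",cv2.resize(p[115:300,150:410],None,fx=3,fy=3,interpolation=cv2.INTER_CUBIC))
p=cv2.imread("pics/scene19.png"); cv2.imwrite("pics/scene19c.png",cv2.resize(p[140:300,100:340],None,fx=3,fy=3,interpolation=cv2.INTER_CUBIC))
E
```

```text
position: [495.0, -273.8, 168.7]
contact_force: [1.0, -1.1, 0.1]
position: [496.8, -395.8, 253.2]
contact_force: [1.3, 0.1, -0.3]
time_s: 25.23
position: [495.6, -394.1, 249.9]
tcp_rot: [-0.043, 3.141, -0.04]
contact_force: [0.4, -0.8, 1.3]
width: 0.601
25.2333 [ 495.6 -394.1  249.9] [-0.043  3.141 -0.04 ] [ 0.4 -0.8  1.3] [ 0.07 -0.03  0.02] 0.601
25.2833 [ 495.7 -393.5  250. ] [-0.045  3.141 -0.04 ] [-0.4  0.3  0. ] [ 0.02  0.02 -0.02] 0.6
25.3333 [ 495.9 -393.2  250.2] [-0.046  3.141 -0.041] [ 0.  -0.  -0.2] [0.   0.06 0.04] 0.6
```

View pics/scene19c.png

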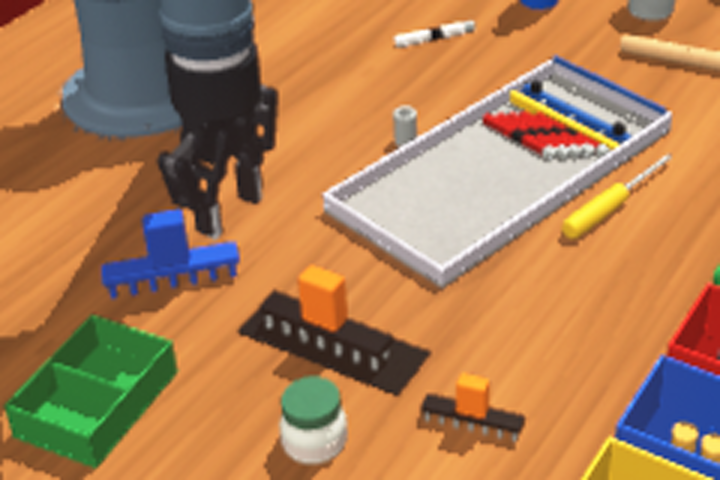

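View pics/top19c.png

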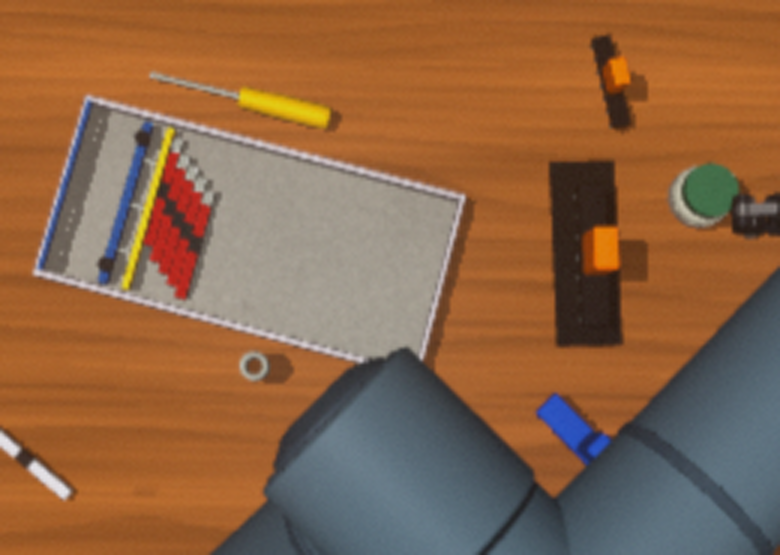

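View pics/wrist19.png

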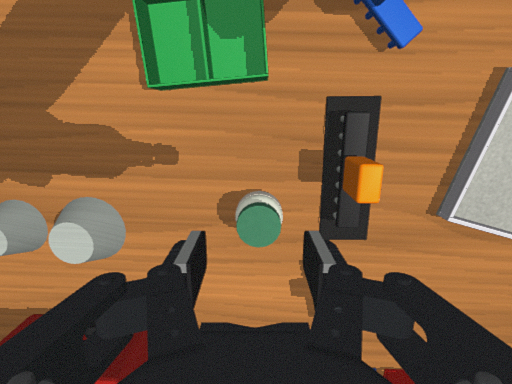

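The rake stands upright fully on its mat, in scene crop around (322,320). The five rods form one tight parallel row against the yellow bar, in top crop around (180,220). The decoys and bystanders are where they were, and the robot is touching nothing. Handing in.

```bash
python3 -c "
from cell import *
print(sense()['time_s']); print(sign_off())"
```

```text
25.3833
the job is handed in; nothing more can be done
None
```

The job was handed in at 25.4 s. The five rods lie flat, parallel and side by side against the yellow bar. The rake is upright on its mat and the gripper is clear of everything.

- **Pressing home:** I felt the bar at about tray y = +110 mm and held the row for about 0.8 s at 6–7 N, wrist force along the tray. The torque readings suggest nearer 7.0–7.5 N. A newton or so of that is rod friction, and no reading came near 14 N. I eased off over about 2 s until the force read zero.
- **Last checks:** The last pictures show the row tight against the bar, the rake standing fully on the mat, and the look-alikes and bystanders where they were.

Some things did not go cleanly:
- **Joint limit:** On the first comb, joint 6 ran into its range limit and read 3.141 against ±3.14. The tool turned about 2.5° while it was stuck. I backed off, turned the rake half a turn and combed again.
- **Tilt:** That stall left the tool tilted about 1.5° for the rest of the job, with no visible effect on the row or on how the rake stands.
- **Stagger:** The rods' ends are staggered about 10 mm from one to the next along tray x. I left this because the task did not ask for flush ends.
- **Mat:** The rake pressed on the mat with about 11 N at touchdown.

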